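# Seat the matching splined gear on the run-out checker and hold it down

## Robot

A 6-joint arm with a two-finger parallel gripper is mounted at the origin on a cart in front of the work surface, level with it; the furniture and walls round the work are solid. World frame = base frame: x ahead of the robot, y to its left, z up, the work surface at z = 0. Lengths are in mm, angles in rad, forces in N, time in s.
With the tool pointing down it reaches from about 325 to 775 mm from the base axis. Payload 9.3 kg.
Tool frame: the origin (TCP) lies on the mounting face of the last link; the fingertips stand 173 mm ahead of it and the grasp point (between the pads) lies 155 mm ahead of it; z points along the fingers, y is the line along which they close (so a half turn about z gives the same grasp; the last joint's range is limited). The gripper opens to 85 mm and grips with 20 to 120 N. Pads are 22 mm wide; open, the fingers measure 114 mm over their backs; the gripper's body (76 mm by 85 mm) begins 54 mm behind the grasp point. The pads swing forward as they close: fully open they stand 13 mm farther back than shut.
Start: joints at [1.009, 0.259, 0.021, 1.334, 0, 1.418], TCP at [218.631, 504.676, 404.679] pointing down, gripper open.
Joint ranges: [-3.04, 3.04], [-0.91, 1.82], [-1.04, 1.36], [-1.92, 1.95], [-1.52, 1.45], [-3.14, 3.14]. Speed limits (rad/s): [2.22, 2.22, 2.79, 3.14, 3.14, 3.14].

## Interface

Orientations are given as [roll, pitch, yaw] about the fixed x, y, z axes, in that order (R = Rz(yaw) Ry(pitch) Rx(roll)).
In Python, from cell import * gives the robot as it stands. The module is installed in compiled form; this text tells all that it offers.
- The arm moves only by the tool play_rows, never from a script. Its argument "commands" is a list of rows, each an object of numbers: "x", "y", "z": the shift along the tool's x, y, z each as a share of 500 mm, from -1 to 1; "wx", "wy", "wz": the turn, a rotation vector about the tool's x, y, z each as a share of 2 pi rad, from -1 to 1. A call has 1 to 12 rows; each row shifts and turns the commanded pose from where the row before left it, along the tool's axes as they then stand; what a row does not reach is not made up. A row lasts 1/8 s, in which the tool goes at most 62.5 mm and 10.7 degrees, less where a joint would pass 70% of its speed; a pose out of reach is approached as far as the arm can. A call with a number of a shift or a turn outside -1 to 1 is refused whole. A call with a gripper value outside its range is refused whole. "hand" is the opening, from 0 (shut) to 1 (fully open), set as the call begins (left out, the last holds). The fingers move at their own pace and stop on an object; the grip force is fixed at half the most. Time passes only in rows, so rows that do not move let the fingers close. It gives the time, the measured TCP pose, the force, the opening and the grip force at its end, in the units of the state.
- state(): the state, without advancing time (a new reading comes with each control period).
- capture(name): name is "scene" or "top"; returns a dict with "pixels" (384x512x3 uint8, blue, green, red), "camera_matrix" (3x3 intrinsics, pixels), "rvec" (rotation vector, rad) and "tvec" (3), from world to camera coordinates, as OpenCV has them. Camera axes: x right, y down, z forward; pixel columns grow to the right and rows downward; lengths in mm; the calibration is good to about 2 mm. A picture is of the moment at which its call begins. There is no depth.
- sign_off(): hands the job in; it is judged then, once.
The state is a dict: "time_s": time; "joint_positions": joint angles; "joint_vel": joint speeds; "tau": joint torques, N m; "tool_pos": TCP position; "tool_rot": TCP orientation; "contact_force": force on the tool from outside, world axes, zero at the start; "wrist_torque": the same for the moment, N m; "grip_width": opening from 0.0 (shut) to 1.0 (fully open); "finger_force": force on a finger pad.
Only numpy, scipy, OpenCV 4.12 (cv2) and the standard library are available. Lean on these libraries where they do the work, as an engineer would, in place of code of your own. Each camera call takes 0.05 s, during which the arm holds its last target. There are 200 camera calls.

## Task

One of the two splined arbors is mounted in the sprung station of the green gear checker (the one with the brass collar, next to the dial gauge); the other is only stored in the plain socket. Pick up the gear whose bore matches the arbor in the sprung station, turn it until its splines mesh, slide it down and press it against the springy collar until its underside sits flush on the station's dark seat face. Finish while still holding it pressed fully home for the dial reading - the collar lifts it again if you let go - and leave the other gear, the oil bottle, the tin and the small setting ring where they are.

Things in the scene. Friction and masses are not known exactly. Their poses are not given: they have to be found in the camera images.
- stand: gear checker, fixed to the bench: green base plate, 104 mm along x, 290 along y, top at 16 mm; turned and moved at each start. Origin: on the sprung station's axis at bench height; z up. Station: dark boss 66 mm across, its ring-shaped top (seat face) 40 mm high. Storage socket: plain dark boss 48 mm across, 40 mm high, at y -105 mm. Dial gauge on a block at y +38 to +150 mm, top at 60 mm
- seat (a point): centre of the sprung station's seat face, on its axis, 40 mm above the bench; a gear that is home has its underside at this height
- lift_collar (a joint): brass lift-off collar, 55 mm across, round the arbor in the station: how far it is pressed down (m). 0 = up, top 14 mm above the seat face; 0.014 = flush with the seat face, where a gear that is home keeps it. Its spring pushes up with about 7 N at 0 and 15.5 N at 0.014, more than a gear weighs, so a gear let go rises about 14 mm
- arbor_six: upright fixed steel arbor with SIX splines, in the sprung station or the storage socket. Origin: on its axis at seat-face height (40 mm); x axis along the centre of a spline, one every 60 deg. Splines 7 mm wide, 34 mm across tips, 24 mm across root, ending 32 mm above the origin (last 5 mm tapered); above them a plain pilot 23.4 mm across, its last 9 mm tapered to 13 mm, ending at 49 mm
- arbor_four: steel arbor with FOUR splines, like the other but its splines are 10 mm wide, one every 90 deg, x axis along the centre of one; it stands in whichever of the two places the six-spline arbor does not
- gear_six: bright steel gear with a SIX-groove bore, loose, hub up, 0.42 kg. Rim 72 mm across, 14 thick; round hub 46 mm across up to 34 mm above the underside: grip the hub. Origin: centre of underside; x axis along a groove's centre, one every 60 deg. Bore 26 mm between lands; grooves 9.4 mm wide, 36.4 mm across floors. Meshes when its x axis and arbor_six's differ by a multiple of 60 deg (within 4)
- gear_four: loose brass-coloured gear with a FOUR-groove bore, same outside sizes and mass; grooves 12.4 mm wide every 90 deg, x axis along the centre of one, bore 26.8 mm between lands. Meshes when its x axis and arbor_four's differ by a multiple of 90 deg (within 4). The two gears' places are swapped at random
- oil_bottle_1: loose white oil bottle with a red spout, 52 mm across, 136 mm tall, right of the checker; leave alone. Origin: centre of its underside
- round_tin: loose round tin with a blue lid, 62 mm across, 27 mm tall, at the back of the mat; leave alone. Origin: centre of its underside
- ring_1: loose small steel setting ring, 44 mm across, 14 mm tall, on the mat behind the gears; leave alone. Origin: centre of its underside
- projector_corner (a point): left front top corner of the big grey projector that stands behind the checker, fixed: from here it reaches 460 mm to the right (-y), 490 mm back (+x) and down to the bench. Its front is less than 80 mm from the station's axis at some starts: keep the hand and arm clear of it, also on the way from the start pose
There are look-alikes about, which are no part of the job. Several things have the shape of the gear_four; the one meant has the colours described above.

How it is judged (in metres and radians):
On the way, in this order (a step that is already met when the one before it is completed fails the run):
1. the gear that matches the arbor in the sprung station is lifted clear of the mat (((horizontal distance between arbor_six and seat below 0.03 m and height (world z) of gear_six above 0.03 m and contact force between the fingers and gear_six above 1 N) or (horizontal distance between arbor_four and seat below 0.03 m and height (world z) of gear_four above 0.03 m and contact force between the fingers and gear_four above 1 N))), for 0.2 s.
2. it is on the station's arbor with its splines meshed (underside at least 8 mm below the tops of the splines) (((horizontal distance between arbor_six and seat below 0.03 m and horizontal distance between gear_six and seat below 0.004 m and height (world z) of gear_six below 0.064 m and angle between gear_six's own z axis and vertical below 0.1 rad) or (horizontal distance between arbor_four and seat below 0.03 m and horizontal distance between gear_four and seat below 0.004 m and height (world z) of gear_four below 0.064 m and angle between gear_four's own z axis and vertical below 0.1 rad))), for 0.1 s.
At the end, for the whole second after the job is handed in: through the last second the matching gear is on the arbor in the sprung station with its underside within 2 mm of the seat face, within 3 mm of the axis and level within 0.06 rad, the collar is pressed down more than 12 mm, and the fingers hold or press the gear (more than 2 N) (value of joint lift_collar above 0.012 m and ((horizontal distance between arbor_six and seat below 0.03 m and horizontal distance between gear_six and seat below 0.003 m and z of gear_six in the frame of seat below 0.002 m and angle between gear_six's own z axis and vertical below 0.06 rad and contact force between the fingers and gear_six above 2 N) or (horizontal distance between arbor_four and seat below 0.03 m and horizontal distance between gear_four and seat below 0.003 m and z of gear_four in the frame of seat below 0.002 m and angle between gear_four's own z axis and vertical below 0.06 rad and contact force between the fingers and gear_four above 2 N))); the arm keeps its last pose, push and grip.
It fails at once if the gear that does not match is moved more than 30 mm ((horizontal distance between arbor_six and seat below 0.03 m and distance of gear_four from where it was at the start of the episode above 0.03 m) or (horizontal distance between arbor_four and seat below 0.03 m and distance of gear_six from where it was at the start of the episode above 0.03 m)).
It fails at once if the oil bottle, the tin or the setting ring is moved more than 30 mm (distance of any of oil_bottle_1, round_tin, ring_1 from where it was at the start of the episode above 0.03 m).
It also fails if it takes over 48 s, if anything falls off the work surface, if the arm or the gripper's body presses on something with over 40 N, if the wrist force passes 120 N, or if a joint passes its speed limit or range.

## Working session

There is one attempt and no reset: what is moved stays moved. The work goes in short steps, Python scripts to look and compute and a tool call to move; the robot and the scene stay as the last step left them, time stands still between calls to the robot, and variables do not carry over. Pictures are saved under pics/ and viewed, at most 10 in all, crops included, and the job is handed in when it is done.

Besides the shell and the picture viewer there is one more tool, called after ">>>" in YAML: its name, and indented under it one key for each argument. play_rows: Moves the arm, as the interface text tells. Its arguments: {"type":"object","properties":{"commands":{"type":"array"},"hand":{"type":"number"}},"required":["commands"]}

```bash
mkdir -p pics; cat > h.py <<'E'
from cell import *
import numpy as np, cv2
def cam(n):
    c=capture(n); c['R']=cv2.Rodrigues(np.array(c['rvec'],float))[0]; c['K']=np.array(c['camera_matrix'],float); c['t']=np.array(c['tvec'],float).ravel(); return c
def ray(c,u,v,z):
    d=c['R'].T@np.linalg.inv(c['K'])@np.array([u,v,1.]); o=-c['R'].T@c['t']; return o+d*(z-o[2])/d[2]
def proj(c,p):
    q=c['K']@(c['R']@np.array(p,float)+c['t']); return q[:2]/q[2]
E
python3 - <<'E'
from h import *
s=state(); print(s['tool_pos'],s['tool_rot'],s['time_s'])
for n in('scene','top'):
    c=cam(n); cv2.imwrite(f'pics/{n}0.png',c['pixels']); print(n,-c['R'].T@c['t'],c['K'][0,0],c['R'][2])
E
```

```text
[218.62165909 504.62496104 404.03397835] [-3.14020174e+00 -2.15491950e-04  2.73274750e+00] 0.0
scene [-120.96948644 -663.49117253  856.0683271 ] 376.4839049849813 [ 0.59058308  0.54727266 -0.59304659]
top [ 315.71686139  -71.53986109 1798.40971548] 448.16049651721556 [ 0.12603543  0.00833362 -0.99199074]
```

View pics/scene0.png

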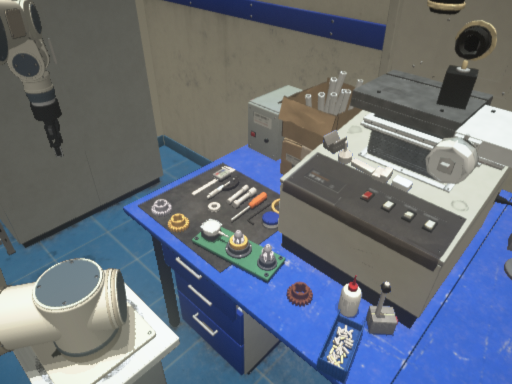

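View pics/top0.png

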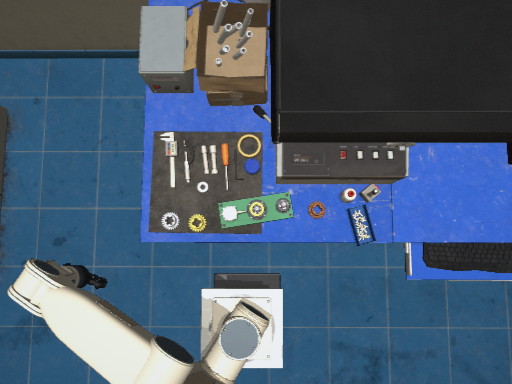

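Top view: bright steel gear at (170,221), brass gear at (197,223). A red-brown look-alike gear sits at (317,210) and a yellow ring at (249,146). The checker's sprung station is at (257,208) and the storage socket at (283,205). Next is a close crop of these.

```bash
python3 - <<'E'
from h import *
c=cam('top');s=cam('scene')
a=c['pixels'][190:240,150:300]; b=s['pixels'][190:285,140:300]
A=cv2.resize(a,None,fx=5,fy=5,interpolation=cv2.INTER_CUBIC); B=cv2.resize(b,(590,350),interpolation=cv2.INTER_CUBIC)
o=np.zeros((600,750,3),np.uint8); o[:250]=A; o[250:,:590]=B
cv2.imwrite('pics/c1.png',o)
for n,u,v,z in(('steel',170,221,30),('brass',197,223,30),('station',257,208,50),('socket',283,205,70),('red',317,210,30)): print(n,ray(c,u,v,z).round())
E
```

```text
steel [411. 284.  30.]
brass [403. 177.  30.]
station [461. -60.  50.]
socket [ 471. -161.   70.]
red [ 455. -297.   30.]
```

View pics/c1.png

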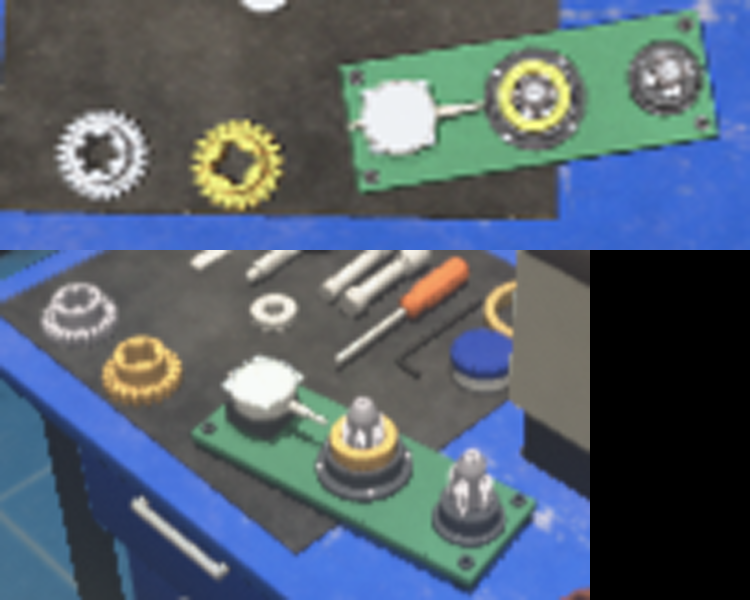

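The steel gear (crop 100,155) and brass gear (237,163) stand loose on the mat. The station arbor (533,95) is inside the yellow collar and the socket arbor is at (665,78). I need a closer look to count the splines.

```bash
python3 - <<'E'
from h import *
import time
acc={}
for n in('top','scene'):
    acc[n]=np.mean([cam(n)['pixels'].astype(float) for _ in range(4)],0)
def cr(n,u,v,r,S=290):
    m=cv2.getRectSubPix(acc[n].astype(np.float32),(2*r,2*r),(u,v)); m=cv2.resize(m,(S,S),interpolation=cv2.INTER_CUBIC)
    return np.clip((m-m.min())*255/(m.max()-m.min()),0,255).astype(np.uint8)
c=cam('top')
row1=np.hstack([cr('top',256.5,208.5,9),cr('top',283,205,9)]); row2=np.hstack([cr('scene',238,241,16),cr('scene',267,255,16)])
cv2.imwrite('pics/c2.png',np.vstack([row1,row2]))
E
```

```text
(no output)
```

View pics/c2.png

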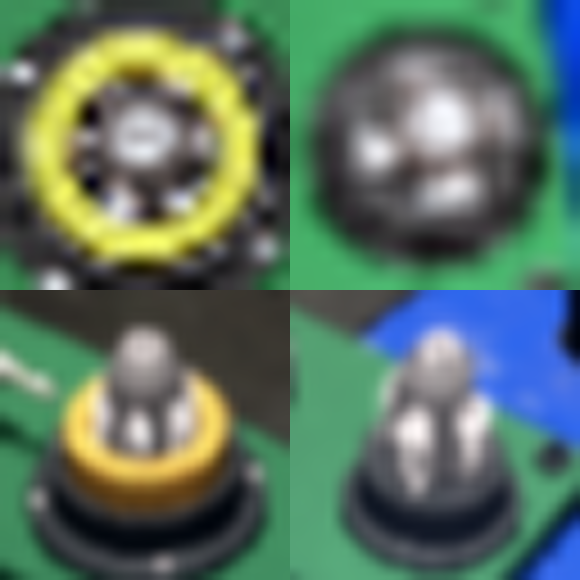

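The station arbor shows six slim splines (left, right, lower-left and lower-right visible in the top crop). The socket arbor shows four broad ones. The target is therefore the bright steel six-groove gear at top pixel (170,221). The brass gear (197,223) and red-brown gear (317,210) are rejected.

```bash
cat > m.py <<'E'
from h import *
def sample(c,g,x,y,z,rs,n=360):
    th=np.arange(n)*2*np.pi/n
    P=np.array([[proj(c,(x+r*np.cos(t),y+r*np.sin(t),z)) for t in th] for r in rs],np.float32)
    return cv2.remap(g,P[...,0],P[...,1],cv2.INTER_CUBIC)
def harm(p,k): 
    f=np.fft.fft(p-p.mean())/len(p); return [(j,round(2*abs(f[j]),1),round(np.degrees(-np.angle(f[j]))/j%(360/j),1)) for j in k]
def blob(m,u,v):
    n,l,st,ce=cv2.connectedComponentsWithStats(m.astype(np.uint8)); 
    d=[np.hypot(*(ce[i]-(u,v)))-(1e6 if 0 else 0) if st[i,4]>15 else 1e9 for i in range(n)]; d[0]=1e9; i=int(np.argmin(d)); return ce[i],st[i],l==i
E
python3 - <<'E'
from m import *
from scipy.optimize import least_squares
for n,ug,us in(('top',(170,221),(257,208)),('scene',(161,207),(238,243))):
    c=cam(n); im=c['pixels']; hsv=cv2.cvtColor(im,cv2.COLOR_BGR2HSV); g=im.mean(2).astype(np.float32)
    b=(hsv[...,0]>18)&(hsv[...,0]<36)&(hsv[...,1]>110)
    ce,st,_=blob(b,*us); k=cv2.findContours((_).astype(np.uint8),0,1)[0][0]; e=cv2.fitEllipse(k)
    print(n,'collar',ce,st,e,ray(c,*e[0],52).round(1))
    gm=(hsv[...,2]>100)&(hsv[...,1]<80)
    ce,st,l=blob(gm,*ug); k=cv2.findContours(l.astype(np.uint8),0,1)[0][0]
    W=np.array([ray(c,*p[0],14)[:2] for p in k],np.float32); q,r=cv2.minEnclosingCircle(W); e=cv2.fitEllipse(cv2.convexHull(k))
    print('gear',ce,st,q,r,ray(c,*e[0],10).round(1))
    gr=cv2.inRange(hsv,(50,80,60),(85,255,255)); gr=cv2.morphologyEx(gr,3,np.ones((9,9),np.uint8))
    k=max(cv2.findContours(gr,0,1)[0],key=cv2.contourArea)
    if n=='top':
        W=np.array([ray(c,*p[0],16)[:2] for p in k],np.float32); print('plate',cv2.minAreaRect(W))
    # projector front edge
E
```

```text
top collar [197.35135135 222.6       ] [189 214  18  18 185] ((197.2091522216797, 222.54649353027344), (16.258792877197266, 16.580167770385742), 174.46475219726562) [404.  172.9  52. ]
gear [170.06167401 220.52422907] [161 212  19  18 227] (414.9433898925781, 287.84210205078125) 37.67243576049805 [414.5 287.6  10. ]
plate ((457.2005615234375, -52.33732604980469), (102.77396392822266, 288.244384765625), 9.201769828796387)
scene collar [238.01754386 243.03508772] [230 237  17  11  57] ((238.1298828125, 240.07041931152344), (11.88475227355957, 15.926851272583008), 82.63543701171875) [457.7 -57.7  52. ]
gear [160.76551724 206.84482759] [151 198  21  19 290] (410.1407470703125, 294.319091796875) 51.82830047607422 [415.1 292.9  10. ]
```

```bash
python3 - <<'E'
from m import *
c=cam('top'); im=c['pixels']; hsv=cv2.cvtColor(im,cv2.COLOR_BGR2HSV); g=im.mean(2).astype(np.float32)
m=np.zeros(g.shape,bool); b=(hsv[...,0]>15)&(hsv[...,0]<40)&(hsv[...,1]>90)&(hsv[...,2]>100); m[196:221,244:270]=b[196:221,244:270]
k=cv2.convexHull(np.argwhere(m)[:,::-1].astype(np.int32)); e=cv2.fitEllipse(k); print(m.sum(),e,ray(c,*e[0],54).round(1))
S=ray(c,*e[0],54)
sat=hsv[...,1].astype(np.float32)
# dark boss centre
gr=cv2.inRange(hsv,(50,80,60),(85,255,255))
for z in(58,64,70):
  for r in(13.5,15,16.5): 
    print('arb',z,r,harm(sample(c,g,S[0],S[1],z,[r])[0],(4,6)),harm(-sample(c,sat,S[0],S[1],z,[r])[0],(6,)))
G=(414.9,287.8)
for dx in(0,2,-2):
  for r in(15,16.5): print('gear',dx,r,harm(sample(c,g,G[0]+dx,G[1],34,[r])[0],(4,6)))
print('teeth',harm(sample(c,g,*G,14,[34])[0],range(18,31)))
# refine hub centre: 1st harmonic on groove radius
for x in(411,413,415,417):
  print(x,[round(sample(c,g,x,y,34,[14.5,15.5,16.5]).mean(0).std(),1) for y in(284,286,288,290)],[harm(sample(c,g,x,y,34,[15.5])[0],(1,))[0][1] for y in(284,286,288,290)])
E
```

```text
83 ((256.4400634765625, 209.063232421875), (13.45959758758545, 14.073176383972168), 37.850311279296875) [456.7 -57.8  54. ]
arb 58 13.5 [(4, np.float32(4.8), np.float32(77.3)), (6, np.float32(27.3), np.float32(36.6))] [(6, np.float32(3.9), np.float32(45.5))]
arb 58 15 [(4, np.float32(6.2), np.float32(71.1)), (6, np.float32(32.8), np.float32(36.1))] [(6, np.float32(6.7), np.float32(45.7))]
arb 58 16.5 [(4, np.float32(11.0), np.float32(66.0)), (6, np.float32(28.2), np.float32(34.9))] [(6, np.float32(11.9), np.float32(38.1))]
arb 64 13.5 [(4, np.float32(8.0), np.float32(85.1)), (6, np.float32(29.2), np.float32(35.7))] [(6, np.float32(2.6), np.float32(42.9))]
arb 64 15 [(4, np.float32(6.5), np.float32(77.2)), (6, np.float32(36.8), np.float32(35.5))] [(6, np.float32(5.9), np.float32(41.9))]
arb 64 16.5 [(4, np.float32(11.6), np.float32(65.0)), (6, np.float32(33.0), np.float32(34.9))] [(6, np.float32(13.4), np.float32(37.2))]
arb 70 13.5 [(4, np.float32(11.5), np.float32(87.2)), (6, np.float32(30.9), np.float32(35.0))] [(6, np.float32(2.1), np.float32(36.5))]
arb 70 15 [(4, np.float32(7.8)
[... 1234 characters left out ...]
, np.float32(11.9)), (29, np.float32(5.0), np.float32(7.4)), (30, np.float32(2.0), np.float32(8.7))]
411 [np.float32(62.6), np.float32(56.1), np.float32(56.0), np.float32(61.7)] [np.float32(77.4), np.float32(64.1), np.float32(63.5), np.float32(77.6)]
413 [np.float32(57.4), np.float32(51.0), np.float32(47.8), np.float32(53.0)] [np.float32(59.6), np.float32(35.0), np.float32(31.1), np.float32(59.3)]
415 [np.float32(55.5), np.float32(48.8), np.float32(44.2), np.float32(48.4)] [np.float32(55.2), np.float32(24.9), np.float32(14.9), np.float32(48.7)]
417 [np.float32(59.5), np.float32(52.5), np.float32(49.4), np.float32(55.6)] [np.float32(69.3), np.float32(50.4), np.float32(47.8), np.float32(67.4)]
```

Arbor spline phase is about 35° (mod 60), and the gear groove phase about 28°, so the gear needs about +7°. I'll grip with the fingers closing roughly along x, which keeps them clear of the dial gauge. First move: turn to yaw 103°.

>>> play_rows:
  commands:
    - {"wz": 0.0248}
    - {"wz": 0.0248}
    - {"wz": 0.0248}
    - {"wz": 0.0248}
    - {"wz": 0.0248}
    - {"wz": 0.0248}
  hand: 1

```text
invalid input at $.commands[0]: expected keys x, y, z, wx, wy, wz
```

```bash
cat > go.py <<'E'
from m import *
from scipy.spatial.transform import Rotation as Ro
def go(x,y,z,yaw=None):
    s=state(); R=Ro.from_euler('xyz',s['tool_rot']); d=R.inv().apply(np.array([x,y,z])-s['tool_pos'])/500
    print('t',round(s['time_s'],2),'pos',np.round(s['tool_pos'],1),'rot',np.degrees(s['tool_rot']).round(2),'share',d.round(4),'F',np.round(s['contact_force'],1),'w',round(s['grip_width'],3),'ff',s['finger_force'])
    if yaw is not None: print('wz total',(s['tool_rot'][2]-np.radians(yaw))/2/np.pi)
E
python3 - <<'E'
from go import *
go(414.7,287.4,300,103); go(414.7,287.4,186)
c=cam('top'); print(ray(c,275,180,150),ray(c,275,143,300))
E
```

```text
t 0.8 pos [218.6 504.7 404.7] rot [-180.     -0.    156.58] share [-0.5326 -0.2429  0.2094] F [0.5 1.  0.2] w 1.002 ff 0.0
wz total 0.14883383883487744
t 0.8 pos [218.6 504.7 404.7] rot [-180.     -0.    156.58] share [-0.5326 -0.2429  0.4374] F [0.5 1.  0.2] w 1.002 ff 0.0
[ 557.30061997 -127.27255832  150.        ] [ 662.93826853 -122.63015374  300.        ]
```

>>> play_rows:
  commands:
    - {"x": -0.0666,"y": -0.0304,"z": 0.0262,"wx": 0,"wy": 0,"wz": 0}
    - {"x": -0.0666,"y": -0.0304,"z": 0.0262,"wx": 0,"wy": 0,"wz": 0}
    - {"x": -0.0666,"y": -0.0304,"z": 0.0262,"wx": 0,"wy": 0,"wz": 0}
    - {"x": -0.0666,"y": -0.0304,"z": 0.0262,"wx": 0,"wy": 0,"wz": 0}
    - {"x": -0.0666,"y": -0.0304,"z": 0.0262,"wx": 0,"wy": 0,"wz": 0}
    - {"x": -0.0666,"y": -0.0304,"z": 0.0262,"wx": 0,"wy": 0,"wz": 0}
    - {"x": -0.0666,"y": -0.0304,"z": 0.0262,"wx": 0,"wy": 0,"wz": 0}
    - {"x": -0.0666,"y": -0.0304,"z": 0.0262,"wx": 0,"wy": 0,"wz": 0}
  hand: 1

```text
time_s: 1.85
tool_pos: [415.5, 286.2, 299.6]
tool_rot: [3.141, 0.0, 2.733]
contact_force: [0.9, 0.4, -0.1]
grip_width: 1.001
finger_force: 0.0
```

>>> play_rows:
  commands:
    - {"x": 0,"y": 0,"z": 0,"wx": 0,"wy": 0,"wz": 0.0248}
    - {"x": 0,"y": 0,"z": 0,"wx": 0,"wy": 0,"wz": 0.0248}
    - {"x": 0,"y": 0,"z": 0,"wx": 0,"wy": 0,"wz": 0.0248}
    - {"x": 0,"y": 0,"z": 0,"wx": 0,"wy": 0,"wz": 0.0248}
    - {"x": 0,"y": 0,"z": 0,"wx": 0,"wy": 0,"wz": 0.0248}
    - {"x": 0,"y": 0,"z": 0,"wx": 0,"wy": 0,"wz": 0.0248}
    - {"x": 0,"y": 0,"z": 0,"wx": 0,"wy": 0,"wz": 0}

```text
time_s: 2.72
tool_pos: [414.8, 287.2, 299.9]
tool_rot: [3.141, -0.0, 1.799]
contact_force: [0.1, -0.2, 0.2]
grip_width: 0.999
finger_force: 0.0
```

```bash
python3 - <<'E'
from go import *
go(414.7,287.4,186,103)
E
```

```text
t 2.73 pos [414.8 287.2 299.9] rot [179.99  -0.   103.06] share [ 0.0004 -0.      0.2278] F [ 0.1 -0.2  0.2] w 0.999 ff 0.0
wz total 0.0001804688668943774
```

>>> play_rows:
  commands:
    - {"x": 0,"y": 0,"z": 0.04,"wx": 0,"wy": 0,"wz": 0}
    - {"x": 0,"y": 0,"z": 0.04,"wx": 0,"wy": 0,"wz": 0}
    - {"x": 0,"y": 0,"z": 0.04,"wx": 0,"wy": 0,"wz": 0}
    - {"x": 0,"y": 0,"z": 0.04,"wx": 0,"wy": 0,"wz": 0}
    - {"x": 0,"y": 0,"z": 0.04,"wx": 0,"wy": 0,"wz": 0}
    - {"x": 0,"y": 0,"z": 0.028,"wx": 0,"wy": 0,"wz": 0}
    - {"x": 0,"y": 0,"z": 0,"wx": 0,"wy": 0,"wz": 0}

```text
time_s: 3.6
tool_pos: [414.5, 287.1, 185.2]
tool_rot: [-3.14, 0.0, 1.799]
contact_force: [-0.0, -0.3, 0.5]
grip_width: 0.998
finger_force: 0.0
```

>>> play_rows:
  commands:
    - {"x": 0,"y": 0,"z": 0,"wx": 0,"wy": 0,"wz": 0}
    - {"x": 0,"y": 0,"z": 0,"wx": 0,"wy": 0,"wz": 0}
    - {"x": 0,"y": 0,"z": 0,"wx": 0,"wy": 0,"wz": 0}
    - {"x": 0,"y": 0,"z": 0,"wx": 0,"wy": 0,"wz": 0}
    - {"x": 0,"y": 0,"z": 0,"wx": 0,"wy": 0,"wz": 0}
    - {"x": 0,"y": 0,"z": 0,"wx": 0,"wy": 0,"wz": 0}
    - {"x": 0,"y": 0,"z": 0,"wx": 0,"wy": 0,"wz": 0}
    - {"x": 0,"y": 0,"z": 0,"wx": 0,"wy": 0,"wz": 0}
  hand: 0

```text
time_s: 4.6
tool_pos: [414.8, 287.2, 186.9]
tool_rot: [3.14, -0.0, 1.798]
contact_force: [-2.3, -0.6, 7.4]
grip_width: 0.523
finger_force: 60.7
```

>>> play_rows:
  commands:
    - {"x": 0,"y": 0,"z": -0.02,"wx": 0,"wy": 0,"wz": 0}
    - {"x": 0,"y": 0,"z": -0.04,"wx": 0,"wy": 0,"wz": 0}
    - {"x": 0,"y": 0,"z": -0.04,"wx": 0,"wy": 0,"wz": 0}
    - {"x": 0,"y": 0,"z": -0.04,"wx": 0,"wy": 0,"wz": 0}
    - {"x": 0,"y": 0,"z": -0.04,"wx": 0,"wy": 0,"wz": 0}
    - {"x": 0,"y": 0,"z": -0.04,"wx": 0,"wy": 0,"wz": 0}
    - {"x": 0,"y": 0,"z": -0.03,"wx": 0,"wy": 0,"wz": 0}
    - {"x": 0,"y": 0,"z": 0,"wx": 0,"wy": 0,"wz": 0}
    - {"x": 0,"y": 0,"z": 0,"wx": 0,"wy": 0,"wz": 0}

```text
time_s: 5.72
tool_pos: [414.6, 287.1, 310.3]
tool_rot: [-3.141, 0.0, 1.798]
contact_force: [-0.4, -0.2, -2.9]
grip_width: 0.513
finger_force: 62.4
```

```bash
python3 - <<'E'
from go import *
go(457.2,-57.8,310,110)
E
```

```text
t 5.72 pos [414.6 287.1 310.3] rot [-1.7995e+02  1.0000e-02  1.0301e+02] share [-0.6913 -0.0722  0.0007] F [-0.4 -0.2 -2.9] w 0.513 ff 62.390821650624275
wz total -0.019416563429347694
```

Held. Carry it over in 10 rows, then turn +7°.

>>> play_rows:
  commands:
    - {"x": -0.0691,"y": -0.0072,"z": 0,"wx": 0,"wy": 0,"wz": 0}
    - {"x": -0.0691,"y": -0.0072,"z": 0,"wx": 0,"wy": 0,"wz": 0}
    - {"x": -0.0691,"y": -0.0072,"z": 0,"wx": 0,"wy": 0,"wz": 0}
    - {"x": -0.0691,"y": -0.0072,"z": 0,"wx": 0,"wy": 0,"wz": 0}
    - {"x": -0.0691,"y": -0.0072,"z": 0,"wx": 0,"wy": 0,"wz": 0}
    - {"x": -0.0691,"y": -0.0072,"z": 0,"wx": 0,"wy": 0,"wz": 0}
    - {"x": -0.0691,"y": -0.0072,"z": 0,"wx": 0,"wy": 0,"wz": 0}
    - {"x": -0.0691,"y": -0.0072,"z": 0,"wx": 0,"wy": 0,"wz": 0}
    - {"x": -0.0691,"y": -0.0072,"z": 0,"wx": 0,"wy": 0,"wz": 0}
    - {"x": -0.0691,"y": -0.0072,"z": 0,"wx": 0,"wy": 0,"wz": 0}

```text
time_s: 6.98
tool_pos: [457.3, -58.6, 310.0]
tool_rot: [-3.14, -0.001, 1.798]
contact_force: [0.6, -0.4, -3.1]
grip_width: 0.519
finger_force: 62.3
```

>>> play_rows:
  commands:
    - {"x": 0,"y": 0,"z": 0,"wx": 0,"wy": 0,"wz": -0.0097}
    - {"x": 0,"y": 0,"z": 0,"wx": 0,"wy": 0,"wz": -0.0097}
    - {"x": 0,"y": 0,"z": 0,"wx": 0,"wy": 0,"wz": 0}
    - {"x": 0,"y": 0,"z": 0,"wx": 0,"wy": 0,"wz": 0}

```text
time_s: 7.48
tool_pos: [457.4, -57.4, 310.5]
tool_rot: [-3.141, -0.0, 1.919]
contact_force: [0.8, 0.7, -2.8]
grip_width: 0.516
finger_force: 62.3
```

```bash
python3 - <<'E'
from go import *
go(457.2,-57.8,260,110)
c=cam('scene'); t=cam('top')
a=cv2.resize(c['pixels'][170:280,180:300],None,fx=5,fy=5,interpolation=2)
cv2.imwrite('pics/c3.png',a)
E
```

```text
t 7.47 pos [457.4 -57.4 310.5] rot [-1.7996e+02 -3.0000e-02  1.0993e+02] share [-0.0006 -0.0005  0.101 ] F [ 0.8  0.7 -2.8] w 0.516 ff 62.31298668310046
wz total -0.00019532163290664098
```

View pics/c3.png

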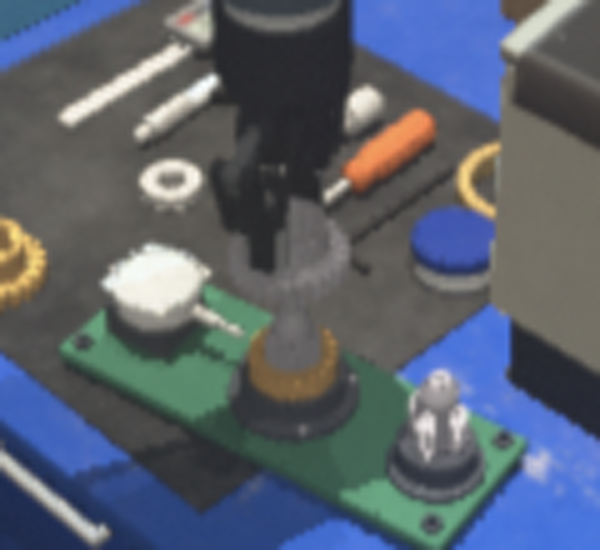

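The gear is held level at crop (290,255), directly above the arbor (292,320). Lower it over the pilot.

>>> play_rows:
  commands:
    - {"x": 0,"y": 0,"z": 0.02,"wx": 0,"wy": 0,"wz": 0}
    - {"x": 0,"y": 0,"z": 0.02,"wx": 0,"wy": 0,"wz": 0}
    - {"x": 0,"y": 0,"z": 0.02,"wx": 0,"wy": 0,"wz": 0}
    - {"x": 0,"y": 0,"z": 0.01,"wx": 0,"wy": 0,"wz": 0}
    - {"x": 0,"y": 0,"z": 0.01,"wx": 0,"wy": 0,"wz": 0}
    - {"x": 0,"y": 0,"z": 0.01,"wx": 0,"wy": 0,"wz": 0}
    - {"x": 0,"y": 0,"z": 0,"wx": 0,"wy": 0,"wz": 0}
    - {"x": 0,"y": 0,"z": 0,"wx": 0,"wy": 0,"wz": 0}

```text
time_s: 8.57
tool_pos: [457.5, -57.6, 266.0]
tool_rot: [3.141, 0.0, 1.92]
contact_force: [0.4, -0.2, -3.6]
grip_width: 0.518
finger_force: 62.3
```

>>> play_rows:
  commands:
    - {"x": 0,"y": 0,"z": 0.006,"wx": 0,"wy": 0,"wz": 0}
    - {"x": 0,"y": 0,"z": 0.006,"wx": 0,"wy": 0,"wz": 0}
    - {"x": 0,"y": 0,"z": 0.006,"wx": 0,"wy": 0,"wz": 0}
    - {"x": 0,"y": 0,"z": 0,"wx": 0,"wy": 0,"wz": 0}
    - {"x": 0,"y": 0,"z": 0,"wx": 0,"wy": 0,"wz": 0}

```text
time_s: 9.2
tool_pos: [457.7, -57.6, 256.8]
tool_rot: [3.141, 0.0, 1.92]
contact_force: [5.1, 0.5, -5.7]
grip_width: 0.515
finger_force: 62.1
```

>>> play_rows:
  commands:
    - {"x": -0.0005,"y": 0.0013,"z": 0,"wx": 0,"wy": 0,"wz": 0}
    - {"x": 0,"y": 0,"z": 0.006,"wx": 0,"wy": 0,"wz": 0}
    - {"x": 0,"y": 0,"z": 0.004,"wx": 0,"wy": 0,"wz": 0}
    - {"x": 0,"y": 0,"z": 0,"wx": 0,"wy": 0,"wz": 0}
    - {"x": 0,"y": 0,"z": 0,"wx": 0,"wy": 0,"wz": 0}

```text
time_s: 9.82
tool_pos: [458.1, -57.6, 251.8]
tool_rot: [-3.141, -0.0, 1.92]
contact_force: [2.6, 0.1, -5.0]
grip_width: 0.516
finger_force: 62.3
```

>>> play_rows:
  commands:
    - {"x": -0.0003,"y": 0.0008,"z": 0,"wx": 0,"wy": 0,"wz": 0}
    - {"x": 0,"y": 0,"z": 0.006,"wx": 0,"wy": 0,"wz": 0}
    - {"x": 0,"y": 0,"z": 0.006,"wx": 0,"wy": 0,"wz": 0}
    - {"x": 0,"y": 0,"z": 0.006,"wx": 0,"wy": 0,"wz": 0}
    - {"x": 0,"y": 0,"z": 0,"wx": 0,"wy": 0,"wz": 0}
    - {"x": 0,"y": 0,"z": 0,"wx": 0,"wy": 0,"wz": 0}

```text
time_s: 10.58
tool_pos: [458.5, -57.6, 242.9]
tool_rot: [-3.141, -0.0, 1.92]
contact_force: [-0.5, 1.3, -2.3]
grip_width: 0.519
finger_force: 62.3
```

```bash
python3 - <<'E'
from go import *
go(457.2,-57.8,227,110); print(state()['wrist_torque'])
E
```

```text
t 10.57 pos [458.5 -57.6 242.9] rot [-1.7999e+02 -1.0000e-02  1.0999e+02] share [ 0.0005 -0.0027  0.0317] F [-0.5  1.3 -2.3] w 0.519 ff 62.34595958143473
wz total -2.4102855366800302e-05
[ 0.01299804  0.04751763 -0.06557763]
```

Meshed without effort and at collar height. Press on down.

>>> play_rows:
  commands:
    - {"x": 0,"y": 0,"z": 0.006,"wx": 0,"wy": 0,"wz": 0}
    - {"x": 0,"y": 0,"z": 0.006,"wx": 0,"wy": 0,"wz": 0}
    - {"x": 0,"y": 0,"z": 0.006,"wx": 0,"wy": 0,"wz": 0}
    - {"x": 0,"y": 0,"z": 0.006,"wx": 0,"wy": 0,"wz": 0}
    - {"x": 0,"y": 0,"z": 0,"wx": 0,"wy": 0,"wz": 0}
    - {"x": 0,"y": 0,"z": 0,"wx": 0,"wy": 0,"wz": 0}

```text
time_s: 11.32
tool_pos: [458.6, -57.6, 231.5]
tool_rot: [3.141, 0.001, 1.92]
contact_force: [-2.8, 0.8, 9.8]
grip_width: 0.52
finger_force: 63.7
```

>>> play_rows:
  commands:
    - {"x": 0,"y": 0,"z": 0.004,"wx": 0,"wy": 0,"wz": 0}
    - {"x": 0,"y": 0,"z": 0.004,"wx": 0,"wy": 0,"wz": 0}
    - {"x": 0,"y": 0,"z": 0,"wx": 0,"wy": 0,"wz": 0}
    - {"x": 0,"y": 0,"z": 0,"wx": 0,"wy": 0,"wz": 0}

```text
time_s: 11.82
tool_pos: [458.6, -57.6, 227.7]
tool_rot: [3.141, 0.001, 1.92]
contact_force: [-3.5, 0.2, 11.8]
grip_width: 0.516
finger_force: 63.9
```

>>> play_rows:
  commands:
    - {"x": 0,"y": 0,"z": 0.003,"wx": 0,"wy": 0,"wz": 0}
    - {"x": 0,"y": 0,"z": 0.003,"wx": 0,"wy": 0,"wz": 0}
    - {"x": 0,"y": 0,"z": 0,"wx": 0,"wy": 0,"wz": 0}
    - {"x": 0,"y": 0,"z": 0,"wx": 0,"wy": 0,"wz": 0}

```text
time_s: 12.32
tool_pos: [458.4, -57.4, 226.8]
tool_rot: [3.139, 0.002, 1.92]
contact_force: [-12.5, 4.0, 41.1]
grip_width: 0.516
finger_force: 67.0
```

>>> play_rows:
  commands:
    - {"x": 0.0003,"y": -0.0008,"z": -0.0015,"wx": 0,"wy": 0,"wz": 0}
    - {"x": 0,"y": 0,"z": 0,"wx": 0,"wy": 0,"wz": 0}
    - {"x": 0,"y": 0,"z": 0,"wx": 0,"wy": 0,"wz": 0}
    - {"x": 0,"y": 0,"z": 0,"wx": 0,"wy": 0,"wz": 0}

```text
time_s: 12.82
tool_pos: [458.3, -57.5, 226.8]
tool_rot: [3.139, 0.002, 1.92]
contact_force: [-7.5, 2.9, 28.7]
grip_width: 0.513
finger_force: 65.8
```

```bash
python3 - <<'E'
from go import *
go(457.2,-57.8,227,110)
c=cam('scene')
cv2.imwrite('pics/c4.png',cv2.resize(c['pixels'][190:280,180:300],None,fx=6,fy=6,interpolation=2))
E
```

```text
t 12.82 pos [458.3 -57.5 226.8] rot [1.7986e+02 1.2000e-01 1.1001e+02] share [ 0.0002 -0.0023 -0.0003] F [-7.5  2.9 28.7] w 0.513 ff 65.76894275844097
wz total 1.6474089817462426e-05
```

View pics/c4.png

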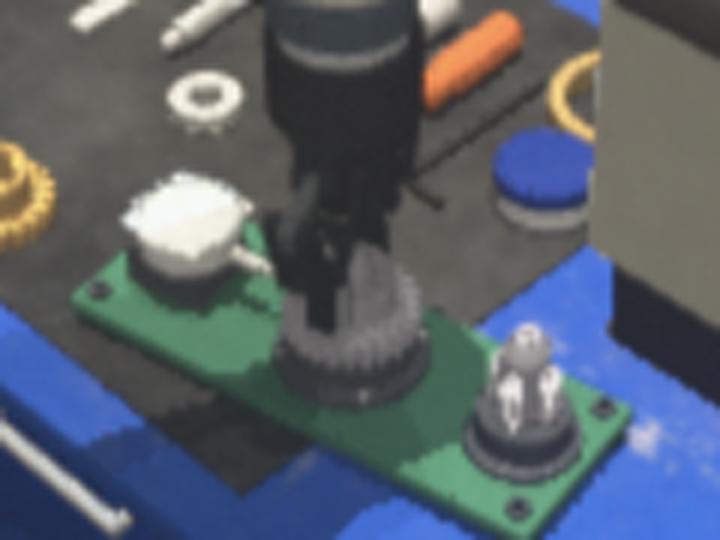

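The gear rim (350,330) sits directly on the dark boss, with no brass collar visible. A hard stop was felt, the height is right, and about 29 N is still pressing it down. Hand in.

```bash
python3 -c "
from cell import *
print(sign_off())"
```

```text
the job is handed in; nothing more can be done
None
```

I handed the job in with the steel six-groove gear meshed on the sprung station's six-spline arbor and held down with about 29 N. It had reached a hard stop, the tool height put its underside at about the seat face, and no collar was visible in the last picture; the judge's result was not shown.

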